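Rebuild a line filter: element in, bayonet cap on and held home

TASK

Rebuild the compressed-air line filter that stands open in the bench clamp: take the new filter element out of the black stand by its stud, lower it gently, round end first, into the filter bowl until it rests on its seat, and let go of it. Then set the knurled collar cap over the bowl's neck, turn it until its hidden keyways drop over the two pins of the neck, and push it fully home on the shoulder, against the spring under the element. Finish still holding the cap pushed home, without letting go (its lock screw is not in yet and the spring would lift it), and leave the screwdriver, the grease jar and the red bin where they are.

Things in the scene. Friction and masses are not known exactly. Their poses are not given: they have to be found in the camera images.
- filter: Bare aluminium line filter, upright in a fixed bench clamp. Origin on the bowl's axis at the bench surface, z up, x along the clamp's 130 x 90 mm base. Jaws up to 48 mm high; in- and outlet fittings reach y = +-53 mm at 66 mm height. Bowl 58 mm in diameter up to a flat shoulder at 90 mm height, above it a neck of 49 mm diameter (46.6 mm in its top 3 mm) up to the rim at 114 mm.
- mouth (a point): Centre of the bowl's rim, 114 mm above the bench, z up. The bore is 42 mm in diameter, 80 mm deep to the spring seat; fingers that hold the stud do not fit into it.
- seat_top (a point): Centre of the top of the spring seat (a flat steel disc at the bottom of the bore) as it stands relaxed, 34 mm above the bench. The seat yields only to more than 6 N, then 1.2 N per mm; it has 8 mm of travel.
- pin_tops (a point): Point on the bowl's axis at the height of the tops of the two neck pins, 106 mm above the bench, 8 mm below the rim. The pins are round, 6 mm in diameter, and stick 4 mm out of the neck on opposite sides. Their angle about the axis is different each time and is NOT given by this pose: find it by turning the cap.
- cap_home (a point): Point on the bowl's axis, 116.5 mm above the bench, where the cap's middle is when it is fully home on the shoulder.
- stand: Fixed black plastic block, 70 mm (x) by 120 mm (y) by 45 mm high, origin under its centre, z up, with two round pockets 42 mm in diameter and 35 mm deep at y = -27 and +27 mm. The element stands in the pocket at y = -27 mm; the other is empty.
- element_mid (a point): Middle of the loose filter element (about 140 g), half-way up its 108 mm height, z up its axis. From below: round end (hemisphere of 19 mm radius), bronze cylinder 38 mm in diameter up to 68 mm, steel stud 14 mm in diameter up to the top at 108 mm, a 20 mm nut at the stud's foot. In the stand its lowest point is 10 mm above the bench.
- element_stud (a point): Where to grip the element: on its axis, 12 mm below the top of the stud, 42 mm above its middle, z up. On the seat the stud stands 28 mm out of the bowl's rim, so keep the finger tips within the top 24 mm of the stud.
- cap_mid (a point): Middle of the loose knurled collar cap (aluminium, about 180 g), half-way up its 53 mm height, z up its axis. It stands on the bench, mouth down. Outside diameter 64 mm; closed top 6 mm thick; hollow from below, 47 mm deep, 52 mm in diameter, with four keyways 10 mm wide and 3.5 mm deep along the whole inside, 90 degrees apart, not visible from outside.
- cap_edge (a point): Centre of the cap's lower edge, 26.5 mm below its middle. Over the neck this edge slides 8 mm down and rests on the pins; when turned (a quarter turn at most) so that keyways meet the pins, the cap drops 11 mm until its top touches the stud, and is pushed 5 mm more against the spring (6 to 12 N) until the edge meets the shoulder: home.
- screwdriver: Loose screwdriver 190 mm long, lying on the bench; leave it alone.
- jar: Loose closed jar of assembly grease, 60 mm in diameter, 65 mm high; leave it alone. Origin under its centre.
- bin: Loose red open bin of brass fittings, 110 by 160 by 55 mm; leave it alone. Origin under its centre.
Mind the look-alikes: they are no part of the job. What is shaped like the part that bears cap_mid but green, pink or turquoise is not meant.

How it is judged:
On the way, in this order (a step that is already met when the one before it is completed fails the run):
1. the element rests upright on its seat in the bowl, let go (z of element_mid in the frame of filter below 0.0905 m and horizontal distance between element_mid and filter below 0.008 m and angle between element_mid's own z axis and vertical below 0.15 rad and contact force between the fingers and element below 0.1 N), for 0.2 s.
2. the cap has dropped over the pins and is pushed home (z of cap_mid in the frame of filter below 0.1185 m and horizontal distance between cap_mid and filter below 0.003 m and angle between cap_mid's own z axis and vertical below 0.06 rad), for 0.2 s.
At the end, for the whole second after the job is handed in: The cap is within 2 mm of home on the shoulder, within 3 mm of the bowl's axis, level within 0.06 rad and still, held there by the fingers with more than 3 N; under it the element stands in the bowl on its seat, pushed down at least 1.5 mm against the spring (all of step 2 and linear speed of cap below 0.02 m/s and contact force between the fingers and cap above 3 N and z of element_mid in the frame of filter below 0.0865 m and horizontal distance between element_mid and filter below 0.008 m); the arm keeps its last pose, push and grip.
It fails at once if the element is dropped into the bowl (faster than 0.4 m/s over or in the bowl's mouth) (horizontal distance between element_mid and filter below 0.025 m and z of element_mid in the frame of filter below 0.165 m and linear speed of element above 0.4 m/s).
It fails at once if the element is pressed against the filter with more than 30 N (contact force between element and filter above 30 N).
It fails at once if the screwdriver is moved by more than 30 mm (distance of screwdriver from where it was at the start of the episode above 0.03 m).
It fails at once if the grease jar is moved by more than 30 mm (distance of jar from where it was at the start of the episode above 0.03 m).
It fails at once if the bin is moved by more than 30 mm (distance of bin from where it was at the start of the episode above 0.03 m).
It also fails if it takes over 67 s, if anything falls off the work surface, if the arm or the gripper's body presses on something with over 40 N, if the wrist force passes 120 N, or if a joint passes its speed limit or range.

ROBOT

A 6-joint arm with a two-finger parallel gripper is mounted at the origin on the work surface. World frame = base frame: x ahead of the robot, y to its left, z up, the work surface at z = 0. Lengths are in m, angles in rad, forces in N, time in s.
With the tool pointing down it reaches from about 0.25 to 0.775 m from the base axis. Payload 4 kg.
Tool frame: the origin (TCP) lies midway between the tips of the shut fingers; the grasp point (between the pads) lies 19 mm behind it; z points along the fingers, y is the line along which they close (so a half turn about z gives the same grasp; the last joint's range is limited). The gripper opens to 94 mm and grips with 3 to 60 N. Pads are 16 mm wide; open, the fingers measure 119 mm over their backs; the gripper's body (75 mm by 177 mm) begins 78 mm behind the grasp point.
Start: joints at [1.067, 0.087, 1.371, -0, 1.684, -0.103], TCP at [0.215, 0.506, 0.206] pointing down, gripper open.
Joint ranges: [-3.1, 3.1], [-0.76, 2.03], [0.27, 2.55], [-1.08, 4.22], [0.17, 2.65], [-2.57, 2.57]. Speed limits (rad/s): [2.79, 2.79, 3.14, 3.14, 3.14, 3.14].

INTERFACE

Orientations are given as [roll, pitch, yaw] about the fixed x, y, z axes, in that order (R = Rz(yaw) Ry(pitch) Rx(roll)).
In Python, from bench import get_obs, snapshot, close_job gives the robot as it stands. The module is installed in compiled form; this text tells all that it offers.
- The arm moves only by the tool drive_tool, never from a script. Its argument "commands" is a list of rows, each a list of 6 numbers: the shift along the tool's x, y, z in units of 0.04 m (1.0 is 0.04 m), then the turn, a rotation vector about the tool's x, y, z in units of 0.1 rad (1.0 is 0.1 rad). In form: [[dx, dy, dz, wx, wy, wz], ...]. A call has 1 to 20 rows; each row shifts and turns the commanded pose from where the row before left it, along the tool's axes as they then stand; what a row does not reach is not made up. A row lasts 1/8 s, in which the tool goes at most 62.5 mm and 10.7 degrees, less where a joint would pass 70% of its speed; a pose out of reach is approached as far as the arm can. A call with a number of a shift or a turn outside -1 to 1 is refused whole. A call with a gripper value outside its range is refused whole. "gripper" is the closure, from 0 (fully open) to 1 (shut), set as the call begins (left out, the last holds). The fingers move at their own pace and stop on an object; the grip force is fixed at half the most. Time passes only in rows, so rows that do not move let the fingers close. It gives the time, the measured TCP pose, the force, the opening and the grip force at its end, in the units of the state.
- get_obs(): the state, without advancing time (a new reading comes with each control period).
- snapshot(name): name is "scene" or "top" or "wrist"; returns a dict with "image" (420x560x3 uint8, blue, green, red), "range_z" (420x560 float32, m along the optical axis (not along the pixel's ray), 0 where there is no reading), "fx", "fy", "cx", "cy" (pixels), "k1" (the pictures are not rectified: a ray, as slopes to the right and down, at radius r is drawn at 1 + k1 r^2 times it, then the intrinsics apply), "rvec" (rotation vector, rad) and "tvec" (3), from world to camera coordinates, as OpenCV has them. Camera axes: x right, y down, z forward; pixel columns grow to the right and rows downward; lengths in m; the calibration is good to about 2 mm. A picture is of the moment at which its call begins.
- close_job(): hands the job in; it is judged then, once.
The state is a dict: "time": time; "joint_positions": joint angles; "qvel": joint speeds; "joint_torque": joint torques, N m; "tool_pos": TCP position; "ee_rot": TCP orientation; "wrist_force": force on the tool from outside, world axes, zero at the start; "wrist_torque": the same for the moment, N m; "width": finger opening in m; "finger_force": force on a finger pad.
Only numpy, scipy, OpenCV 4.12 (cv2) and the standard library are available. Lean on these libraries where they do the work, as an engineer would, in place of code of your own. Each camera call takes 0.05 s, during which the arm holds its last target. There are 200 camera calls.

## Working session

There is one attempt and no reset: what is moved stays moved. The work goes in short steps, Python scripts to look and compute and a tool call to move; the robot and the scene stay as the last step left them, time stands still between calls to the robot, and variables do not carry over. Pictures are saved under pics/ and viewed, at most 10 in all, crops included, and the job is handed in when it is done.

Besides the shell and the picture viewer there is one more tool, called after "Emit:" as name([rows], argument=value, ...), one row to a line, values as JSON. drive_tool: Moves the arm, as the interface text tells. Its arguments: {"type":"object","properties":{"commands":{"type":"array"},"gripper":{"type":"number"}},"required":["commands"]}

```bash
mkdir -p pics; cat > h.py <<'E'
import numpy as np, cv2, pickle
from bench import get_obs, snapshot, close_job
def snap(n,f):
    s=snapshot(n); cv2.imwrite(f'pics/{f}.png',s['image']); pickle.dump(s,open(f'{f}.pkl','wb')); return s
def load(f): return pickle.load(open(f'{f}.pkl','rb'))
def rays(s,uv):
    K=np.array([[s['fx'],0,s['cx']],[0,s['fy'],s['cy']],[0,0,1]])
    uv=np.array(uv,float).reshape(-1,1,2)
    p=cv2.undistortPoints(uv,K,np.array([s['k1'],0,0,0,0.]))[:,0]
    R=cv2.Rodrigues(np.array(s['rvec'],float))[0]; t=np.array(s['tvec'],float).ravel()
    return -R.T@t, np.c_[p,np.ones(len(p))]@R
def atz(s,uv,z):
    c,d=rays(s,uv); z=np.broadcast_to(z,len(d)); return c+d*((z-c[2])/d[:,2])[:,None]
def cloud(s):
    H,W=s['range_z'].shape; v,u=np.mgrid[:H,:W]
    c,d=rays(s,np.c_[u.ravel(),v.ravel()]); return (c+d*s['range_z'].ravel()[:,None]).reshape(H,W,3)
E
python3 -c "
from h import *
for n in ['scene','top']: snap(n,n+'0')
o=get_obs(); print(o)
for n in ['scene0','top0']:
    s=load(n); print(rays(s,[[280,210]]),s['k1'],s['fx'],(s['range_z']>0).mean())
"
```

```text
{'time': 0.1, 'joint_positions': array([ 1.06690791e+00,  8.78620743e-02,  1.37210327e+00, -2.21718052e-05,
        1.68362005e+00, -1.03104949e-01]), 'qvel': array([ 1.80097285e-04,  2.65074349e-05, -4.54068474e-03, -6.89123978e-04,
        1.82790465e-03,  1.40012506e-03]), 'joint_torque': array([ 1.47837542e-03, -3.41252375e+01, -3.03302479e+01,  7.19325221e-02,
        3.04533052e-02, -9.14111956e-05]), 'tool_pos': array([0.21434517, 0.50596415, 0.20443156]), 'ee_rot': array([-3.13960822e+00, -1.83179060e-04,  2.74080653e+00]), 'wrist_force': array([-1.14907785, -0.4799889 , -0.23865476]), 'wrist_torque': array([-0.01206213, -0.00770829, -0.08047408]), 'finger_force': 0.0, 'width': 0.09382605756632571}
(array([ 1.14235128, -0.85637692,  1.02095733]), array([[-0.40227018,  0.6459063 , -0.6489127 ]])) 0.056924096866253104 523.8747719959515 0.9866581632653061
(array([0.47750673, 0.01353528, 1.13943183]), array([[ 0.10793329,  0.03152569, -0.99369437]])) -0.14187929357653323 468.3688529979094 0.9960119047619047
```

View pics/scene0.png

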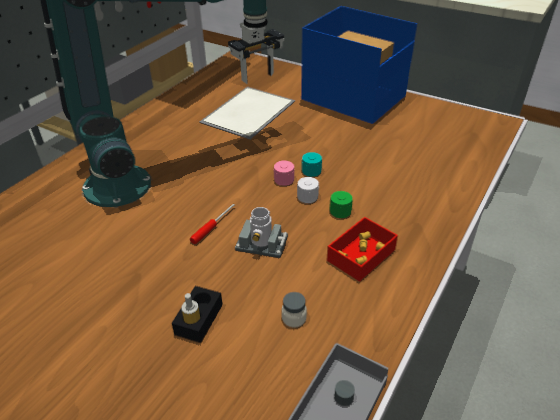

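View pics/top0.png

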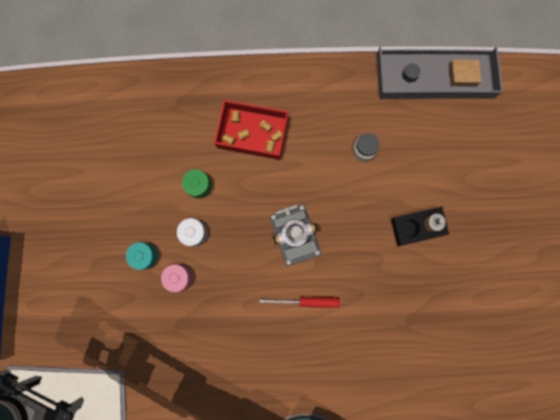

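Cap candidates are bare aluminium (scene 308,190; top 191,232), green (top 196,183), pink (175,278) and turquoise (140,256). I choose the bare aluminium one. The bowl is at top (296,233), and the element is in the stand at top (437,222). Next I measure these and check a close crop.

```bash
cat > m.py <<'E'
from h import *
def circ(P):
    A=np.c_[2*P[:,:2],np.ones(len(P))]; x=np.linalg.lstsq(A,(P[:,:2]**2).sum(1),rcond=None)[0]
    return x[:2],np.sqrt(x[2]+x[:2]@x[:2])
for n,seeds in [('top0',dict(cap=(191,232,.053),bowl=(296,233,.114),el=(437,222,.118),jar=(366,146,.065),green=(196,183,.053),pink=(175,278,.053))),('scene0',dict(cap=(308,184,.053),bowl=(261,214,.114),el=(188,297,.118),jar=(294,300,.065),green=(341,197,.053),pink=(284,165,.053)))]:
    s=load(n); C=cloud(s); z=C[...,2]
    print(n,'table z',np.median(z[200:300,60:120] if n=='top0' else z[250:300,50:120]))
    for k,(u,v,h) in seeds.items():
        p=atz(s,[[u,v]],h)[0]
        m=(np.hypot(C[...,0]-p[0],C[...,1]-p[1])<.045)&(abs(z-h)<.004)
        P=C[m]
        if len(P)<4: print(k,p,'few',z[v-1:v+2,u-1:u+2]);continue
        (cx,cy),r=cv2.minEnclosingCircle(P[:,:2].astype(np.float32)); print(k,p.round(4),len(P),'mean',P.mean(0).round(4),'mec',round(cx,4),round(cy,4),round(r,4))
    m=(abs(z-.045)<.004)&(np.hypot(C[...,0]-.5,C[...,1]+.27)<.15)
    r=cv2.minAreaRect(C[m][:,:2].astype(np.float32)); print('stand',m.sum(),r)
s=load('top0')['image']
a=cv2.resize(s[190:290,110:350],None,fx=3.2,fy=3.2,interpolation=2);b=cv2.resize(s[190:260,360:480],None,fx=3.2,fy=3.2,interpolation=2)
b=cv2.copyMakeBorder(b,0,0,0,a.shape[1]-b.shape[1],0); cv2.imwrite('pics/crop1.png',np.vstack([a,b])); print(a.shape,b.shape)
E
python3 m.py
```

```text
top0 table z 0.0015172841865171982
cap [0.5485 0.2581 0.053 ] 494 mean [0.5492 0.2603 0.0539] mec 0.5501 0.2603 0.0325
bowl [0.5374 0.012  0.114 ] 92 mean [0.5374 0.0159 0.1137] mec 0.5388 0.0155 0.0244
el [ 0.5536 -0.2995  0.118 ] 36 mean [ 0.558  -0.311   0.1178] mec 0.5575 -0.3113 0.0074
jar [ 0.7406 -0.1574  0.065 ] 383 mean [ 0.7464 -0.1625  0.0654] mec 0.7469 -0.1628 0.0273
green [0.6647 0.2462 0.053 ] 510 mean [0.6662 0.2489 0.0538] mec 0.6675 0.2491 0.0328
pink [0.4416 0.2967 0.053 ] 529 mean [0.4415 0.2986 0.0539] mec 0.4412 0.2993 0.0327
stand 901 ((0.5513849854469299, -0.2835087776184082), (0.06872382760047913, 0.12231515347957611), 11.39720344543457)
scene0 table z -0.0004989503095143011
cap [0.5523 0.2532 0.053 ] 214 mean [0.5493 0.2551 0.0529] mec 0.5473 0.2551 0.0347
bowl [0.5452 0.0069 0.114 ] 72 mean [0.5392 0.0101 0.1132] mec 0.5383 0.0084 0.0271
el [ 0.5611 -0.3167  0.118 ] 29 mean [ 0.5564 -0.3131  0.1173] mec 0.5559 -0.3125 0.0075
jar [ 0.7463 -0.1651  0.065 ] 316 mean [ 0.7459 -0.1667  0.0649] mec 0.7456 -0.1667 0.0275
green [0.6654 0.2474 0.053 ] 238 mean [0.666  0.2442 0.0529] mec 0.6654 0.2445 0.0354
pink [0.4392 0.3009 0.053 ] 190 mean [0.442  0.2932 0.0531] mec 0.4397 0.2939 0.0359
stand 709 ((0.5516595840454102, -0.28673142194747925), (0.07232925295829773, 0.1246572881937027), 11.718385696411133)
(320, 768, 3) (224, 768, 3)
```

View pics/crop1.png

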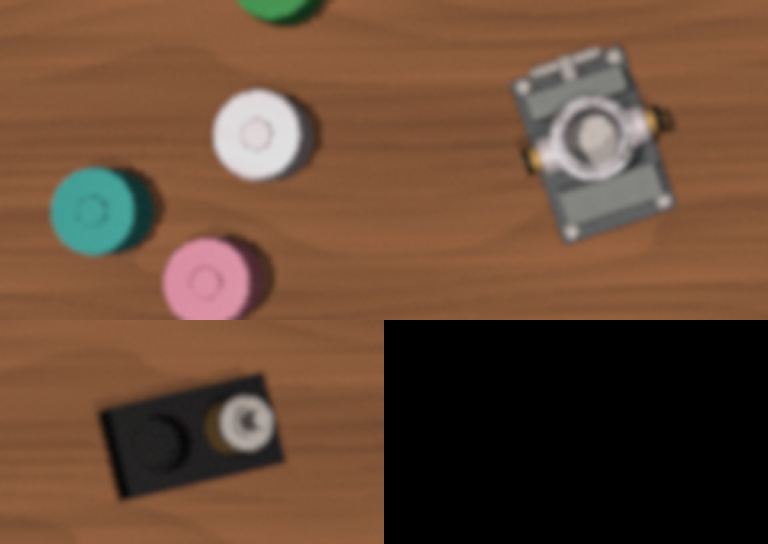

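The crop shows the bare aluminium cap (cap pixel 191,232 in top). It also shows the open bowl and the element in the stand pocket on the robot's right. Next, a wrist view over the cap.

Emit:
drive_tool([
  [-0.92,-0.22,-0.23,0,0,0],
  [-0.92,-0.22,-0.23,0,0,0],
  [-0.92,-0.22,-0.23,0,0,0],
  [-0.92,-0.22,-0.23,0,0,0],
  [-0.92,-0.22,-0.23,0,0,0],
  [-0.92,-0.22,-0.23,0,0,0],
  [-0.92,-0.22,-0.23,0,0,0],
  [-0.92,-0.22,-0.23,0,0,0],
  [-0.92,-0.22,-0.23,0,0,0],
  [-0.92,-0.22,-0.23,0,0,0],
  [-0.92,-0.22,-0.23,0,0,0],
  [0,0,0,0,0,0],
  [0,0,0,0,0,0],
  [0,0,0,0,0,0],
], gripper=0)

```text
time: 1.85
tool_pos: [0.5485, 0.2602, 0.3064]
ee_rot: [-3.141, -0.001, 2.742]
wrist_force: [0.1, -0.2, 0.4]
width: 0.0938
finger_force: 0.0
```

```bash
python3 -c "
from h import *
s=snap('wrist','w1'); o=get_obs(); print(o['time'],o['tool_pos'],o['ee_rot'],o['joint_positions'],rays(s,[[280,210]]))
R=cv2.Rodrigues(np.array(s['rvec']))[0]; print(R)
C=cloud(s);z=C[...,2]
m=(abs(z-.053)<.004); 
n,l,st,ce=cv2.connectedComponentsWithStats(m.astype(np.uint8))
for i in range(1,n):
  if st[i,4]>150:
    P=C[l==i]; print(st[i],P.mean(0),cv2.minEnclosingCircle(P[:,:2].astype(np.float32)),s['image'][l==i].mean(0))
"
```

```text
1.9 [0.54854694 0.26020494 0.30656791] [-3.14152265e+00 -5.30291095e-04  2.74242663e+00] [ 3.49380169e-01  2.22701951e-01  1.01809236e+00  3.27317963e-04
  1.90123450e+00 -8.22144021e-01] (array([0.48809768, 0.286127  , 0.48672152]), array([[ 0.20672752, -0.08700861, -0.97452437]]))
[[ 0.38854684  0.92142832 -0.00109911]
 [ 0.89768892 -0.37826688  0.22598401]
 [ 0.20781231 -0.08879204 -0.97413039]]
[ 248   67   52   53 2165] [0.4408348  0.29771604 0.05418824] ((0.4407665729522705, 0.2979036271572113), 0.03246717154979706) [239.47297921 222.23002309 254.22909931]
[ 329   81   51   53 2096] [0.49401236 0.38345564 0.05410809] ((0.49421924352645874, 0.3835847079753876), 0.03240353986620903) [235.04580153 241.46517176  81.16269084]
[ 255  160   49   49 1859] [0.54783973 0.26002189 0.05411193] ((0.548505961894989, 0.25983577966690063), 0.03204799443483353) [226.6605702  225.51855836 230.76116192]
[ 71 201  46  43 462] [0.49737519 0.00490352 0.04969749] ((0.4980233907699585, 0.0021706861443817616), 0.03718426078557968) [181.73376623 188.02813853 185.86147186]
[113 243  42  43 415] [0.57260668 0.02672021 0.049996  ] ((0.574980616569519, 0.025125816464424133), 0.03768390044569969) [168.58313253 174.40963855 174.24096386]
[ 282  243   47   45 1601] [0.66508867 0.24898018 0.05406299] ((0.6662262678146362, 0.24839280545711517), 0.032425522804260254) [ 81.64896939 192.08182386  61.42535915]
[194 339  83  45 472] [0.74404032 0.085035   0.0543043 ] ((0.7671369910240173, 0.10067383199930191), 0.06829103082418442) [ 27.78177966  33.90254237 194.11652542]
```

View pics/w1.png

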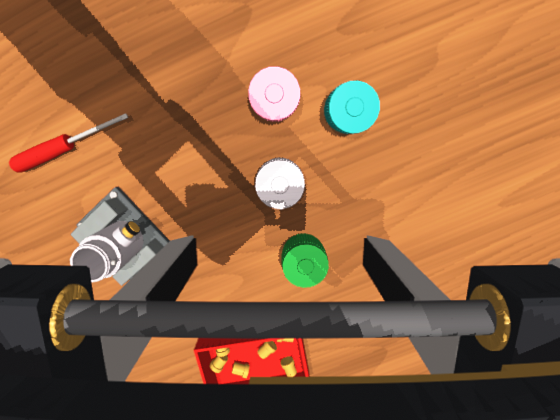

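The wrist view shows the aluminium cap at (280,184), about (0.5485,0.260). Next, a view over the bowl.

Emit:
drive_tool([
  [-0.37,-0.97,0,0,0,0],
  [-0.37,-0.97,0,0,0,0],
  [-0.37,-0.97,0,0,0,0],
  [-0.37,-0.97,0,0,0,0],
  [-0.37,-0.97,0,0,0,0],
  [-0.37,-0.97,0,0,0,0],
  [0,0,0,0,0,0],
  [0,0,0,0,0,0],
  [0,0,0,0,0,0],
])

```text
time: 3.02
tool_pos: [0.5404, 0.0118, 0.3068]
ee_rot: [3.141, -0.0, 2.743]
wrist_force: [-0.6, -0.6, -0.2]
width: 0.094
finger_force: 0.0
```

```bash
cat > b.py <<'E'
from h import *
import sys
h,f=float(sys.argv[1]),sys.argv[2]
s=snap('wrist',f); o=get_obs(); print(o['time'],o['tool_pos'],o['ee_rot'])
C=cloud(s);z=C[...,2]
for lo,hi in [(h-.003,h+.004),(h-.009,h-.003)]:
  m=(z>lo)&(z<hi)&(np.hypot(*(C[...,:2]-o['tool_pos'][:2]).transpose(2,0,1))<.05)
  P=C[m]; print(lo,len(P),P.mean(0),cv2.minEnclosingCircle(P[:,:2].astype(np.float32)))
v,u=np.where(m); 
c=s['image'][max(0,v.min()-60):v.max()+60,max(0,u.min()-60):u.max()+60]; print(v.min(),u.min())
cv2.imwrite(f'pics/{f}c.png',cv2.resize(c,None,fx=3,fy=3,interpolation=2))
E
python3 b.py .114 w2
```

```text
3.075 [0.54044047 0.01168519 0.30670566] [ 3.14126169e+00 -4.53368028e-05  2.74292641e+00]
0.111 344 [0.53689357 0.01371445 0.11420314] ((0.5382327437400818, 0.013351991772651672), 0.024307524785399437)
0.10500000000000001 137 [0.54003894 0.0129057  0.108263  ] ((0.5368779897689819, 0.014542201533913612), 0.028287528082728386)
168 256
```

View pics/w2c.png

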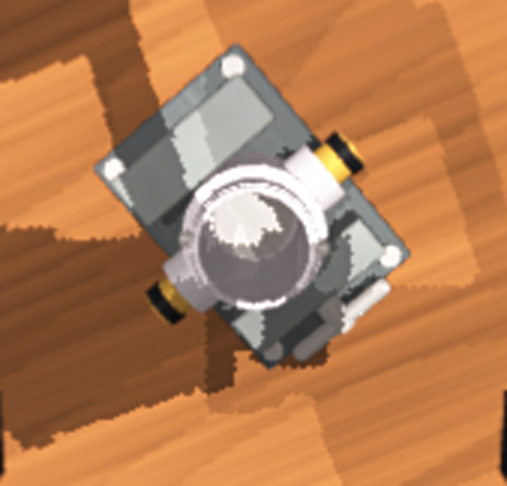

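The wrist view shows the bowl's rim clearly at about (0.538,0.013); the pins cannot be seen. On to the element.

Emit:
drive_tool([
  [-0.44,-0.91,0,0,0,0],
  [-0.44,-0.91,0,0,0,0],
  [-0.44,-0.91,0,0,0,0],
  [-0.44,-0.91,0,0,0,0],
  [-0.44,-0.91,0,0,0,0],
  [-0.44,-0.91,0,0,0,0],
  [-0.44,-0.91,0,0,0,0],
  [-0.44,-0.91,0,0,0,0],
  [0,0,0,0,0,0],
  [0,0,0,0,0,0],
  [0,0,0,0,0,0],
])

```text
time: 4.45
tool_pos: [0.5569, -0.3112, 0.3072]
ee_rot: [3.141, 0.001, 2.743]
wrist_force: [1.2, -0.5, -0.2]
width: 0.094
finger_force: 0.0
```

```bash
python3 b.py .118 w3; python3 - <<'E'
from h import *
import scipy.optimize as so
s=load('w2');C=cloud(s);z=C[...,2]
m=(abs(z-.114)<.0025)&(np.hypot(C[...,0]-.538,C[...,1]-.013)<.026);P=C[m][:,:2]
f=lambda c:np.maximum(0,abs(np.hypot(*(P-c).T)-.02215)-.001)
print(so.least_squares(f,[.538,.013],loss='soft_l1',f_scale=.0005).x,len(P))
E
```

```text
4.5 [ 0.55689826 -0.31122282  0.3072844 ] [3.14140690e+00 7.86700089e-04 2.74278258e+00]
0.11499999999999999 125 [ 0.55558702 -0.31165792  0.11869705] ((0.5561563968658447, -0.31141775846481323), 0.007164798676967621)
0.109 5 [ 0.55071544 -0.30987623  0.11131499] ((0.5514724254608154, -0.3100823760032654), 0.0051910956390202045)
185 274
[0.53801507 0.0135925 ] 319
```

Emit:
drive_tool([
  [0,0,0.8,0,0,0],
  [0,0,0.8,0,0,0],
  [0,0,0.8,0,0,0],
  [0,0,0.8,0,0,0],
  [0,0,0.8,0,0,0],
  [0,0,0.8,0,0,0],
  [0,0,0.47,0,0,0],
  [0,0,0,0,0,0],
  [0,0,0,0,0,0],
])

```text
time: 5.62
tool_pos: [0.5574, -0.313, 0.0976]
ee_rot: [-3.141, 0.003, 2.741]
wrist_force: [-0.3, -0.3, -0.2]
width: 0.0941
finger_force: 0.0
```

Emit:
drive_tool([
  [0,0,0,0,0,0],
  [0,0,0,0,0,0],
  [0,0,0,0,0,0],
  [0,0,0,0,0,0],
  [0,0,0,0,0,0],
  [0,0,0,0,0,0],
  [0,0,0,0,0,0],
  [0,0,0,0,0,0],
], gripper=1)

```text
time: 6.62
tool_pos: [0.5565, -0.3127, 0.0959]
ee_rot: [3.141, 0.0, 2.741]
wrist_force: [-0.4, 0.4, 0.3]
width: 0.0173
finger_force: 0.0
```

Emit:
drive_tool([
  [0,0,0,0,0,0],
  [0,0,0,0,0,0],
  [0,0,0,0,0,0],
  [0,0,0,0,0,0],
])

```text
time: 7.12
tool_pos: [0.5565, -0.3127, 0.0959]
ee_rot: [3.141, 0.0, 2.741]
wrist_force: [0.6, 0.8, 0.0]
width: 0.0128
finger_force: 30.0
```

Emit:
drive_tool([
  [0,0,-0.3,0,0,0],
  [0,0,-0.5,0,0,0],
  [0,0,-0.6,0,0,0],
  [0,0,-0.6,0,0,0],
  [0,0,-0.6,0,0,0],
  [0,0,-0.6,0,0,0],
  [0,0,-0.3,0,0,0],
  [0,0,0,0,0,0],
  [0,0,0,0,0,0],
  [0,0,0,0,0,0],
])

```text
time: 8.38
tool_pos: [0.5561, -0.3124, 0.2343]
ee_rot: [3.141, -0.003, 2.741]
wrist_force: [-0.3, 0.5, -1.2]
width: 0.0134
finger_force: 30.0
```

```bash
python3 - <<'E'
from h import *
o=get_obs(); T=o['tool_pos']; print(o['time'],T,o['ee_rot'],o['width'],o['finger_force'],o['wrist_force'])
for n in ['wrist','top','scene']:
    s=snap(n,n+'4'); C=cloud(s)
    for lo,hi in [(.02,.07),(.07,.1),(.1,.13),(.138,.15),(.165,.18)]:
        z=C[...,2]-T[2]+.097+.13-.13
        z=C[...,2]-(T[2]-.096)
        m=(z>lo)&(z<hi)&(np.hypot(C[...,0]-T[0],C[...,1]-T[1])<.03)
        P=C[m]
        if m.sum()>5: print(n,lo,m.sum(),P.mean(0).round(4),cv2.minEnclosingCircle(P[:,:2].astype(np.float32)))
s=load('scene4'); R=cv2.Rodrigues(np.array(s['rvec']))[0]
p=cv2.projectPoints(np.array([T-[0,0,.04]]),np.array(s['rvec']),np.array(s['tvec']),np.array([[s['fx'],0,s['cx']],[0,s['fy'],s['cy']],[0,0,1]]),np.array([s['k1'],0,0,0.,0]))[0].ravel().astype(int); print(p)
w=load('wrist4')['image']; a=cv2.resize(s['image'][p[1]-60:p[1]+60,p[0]-50:p[0]+50],(400,480),interpolation=2)
cv2.imwrite('pics/held.png',np.hstack([a,cv2.resize(w[100:340,180:380],(400,480))]))
E
```

```text
8.375 [ 0.55607251 -0.31239225  0.23428463] [ 3.14098484e+00 -2.65397529e-03  2.74078651e+00] 0.013420087919423777 29.99419391155243 [-0.33658104  0.49305797 -1.21132942]
wrist 0.02 547 [ 0.5407 -0.3052  0.1893] ((0.5500164031982422, -0.3093174993991852), 0.018163317814469337)
wrist 0.07 1557 [ 0.5459 -0.3078  0.2204] ((0.5525871515274048, -0.31067878007888794), 0.018874365836381912)
wrist 0.1 1843 [ 0.5504 -0.3098  0.2548] ((0.5474677681922913, -0.3085007071495056), 0.018890896812081337)
wrist 0.138 534 [ 0.5481 -0.3088  0.2818] ((0.5474270582199097, -0.30851811170578003), 0.018938079476356506)
wrist 0.165 291 [ 0.5518 -0.3104  0.3086] ((0.5547425150871277, -0.3115932047367096), 0.01364189013838768)
top 0.02 98 [ 0.5504 -0.2969  0.1861] ((0.5529431700706482, -0.3044070303440094), 0.016904305666685104)
top 0.07 125 [ 0.5494 -0.3027  0.2182] ((0.5551891326904297, -0.30883029103279114), 0.018758060410618782)
top 0.1 16 [ 0.5549 -0.2981  0.2477] ((0.5587509870529175, -0.3018125891685486), 0.01061994768679142)
scene 0.02 253 [ 0.5659 -0.3231  0.1856] ((0.5581843256950378, -0.3157278299331665), 0.018909066915512085)
scene 0.07 221 [ 0.5615 -0.3182  0.2193] ((0.5576043128967285, -0.31573352217674255), 0.02007361873984337)
scene 0.1 211 [ 0.5602 -0.3169  0.2539] ((0.5562575459480286, -0.31429925560951233), 0.020769421011209488)
scene 0.138 72 [ 0.5605 -0.317   0.2824] ((0.5572112798690796, -0.3147796392440796), 0.020370369777083397)
scene 0.165 72 [ 0.5625 -0.3149  0.3095] ((0.5619107484817505, -0.3171409070491791), 0.018861323595046997)
[183 271]
```

View pics/held.png

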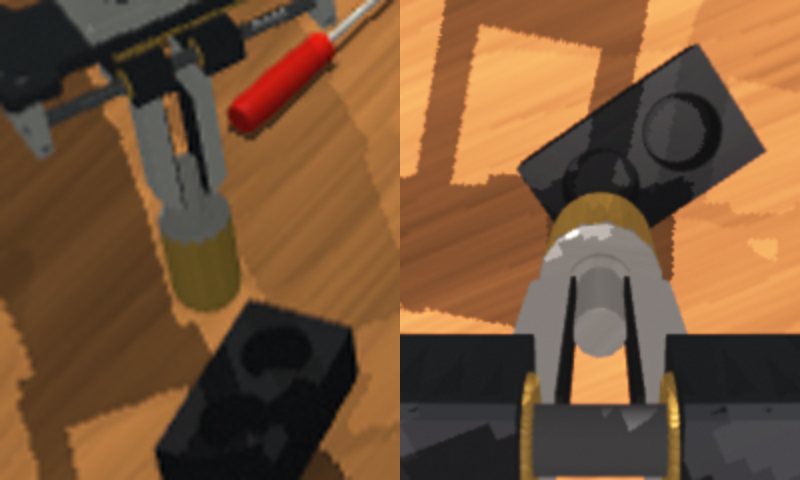

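The picture shows the element hanging upright from the fingers with the stand pocket empty below. I fit its axis to get the exact offset from the TCP.

```bash
python3 - <<'E'
from h import *
import scipy.optimize as so
T=np.array([.55607,-.31239,.23428])
for n in ['wrist4','scene4','top4']:
    C=cloud(load(n)); z=C[...,2]; b=z.ravel()*0
    m=(z>.169)&(z<.213)&(np.hypot(C[...,0]-T[0],C[...,1]-T[1])<.03)
    P=C[m]; P=P
    f=lambda q:np.hypot(P[:,0]-q[0]-q[2]*(P[:,2]-.19),P[:,1]-q[1]-q[3]*(P[:,2]-.19))-.019
    r=so.least_squares(f,[T[0],T[1],0,0],loss='soft_l1',f_scale=.001); print(n,m.sum(),r.x.round(4),(r.x[:2]-T[:2]).round(4),np.sqrt(np.mean(np.minimum(abs(r.fun),.003)**2)))
E
```

```text
wrist4 619 [ 0.5554 -0.3118  0.0009 -0.004 ] [-0.0006  0.0006] 0.00011369084195471003
scene4 251 [ 0.555  -0.3126 -0.0162 -0.0054] [-0.0011 -0.0002] 0.0011990346068720046
top4 98 [ 0.5566 -0.3115  0.037   0.0501] [0.0005 0.0009] 0.0006027350893818843
```

Emit:
drive_tool([
  [0.2,0.4,0,0,0,0],
  [0.4,0.8,0,0,0,0],
  [0.4,0.82,0,0,0,0],
  [0.4,0.82,0,0,0,0],
  [0.4,0.82,0,0,0,0],
  [0.4,0.82,0,0,0,0],
  [0.4,0.82,0,0,0,0],
  [0.4,0.82,0,0,0,0],
  [0.35,0.7,0,0,0,0],
  [0.15,0.33,0,0,0,0],
  [0.08,0.17,0,0,0,0],
  [0,0,0,0,0,0],
  [0,0,0,0,0,0],
  [0,0,0,0,0,0],
])

```text
time: 10.28
tool_pos: [0.539, 0.0119, 0.2358]
ee_rot: [-3.141, -0.0, 2.739]
wrist_force: [-0.6, -0.6, -1.2]
width: 0.0133
finger_force: 30.0
```

```bash
cat > f.py <<'E'
from h import *
import scipy.optimize as so
s=snap('wrist','w5');o=get_obs();T=o['tool_pos'];print(o['time'],T,o['ee_rot'])
C=cloud(s);z=C[...,2]
m=(z>T[2]-.065)&(z<T[2]-.021)&(np.hypot(C[...,0]-T[0],C[...,1]-T[1])<.03);P=C[m]
f=lambda q:np.hypot(*(P[:,:2]-q).T)-.019
print('el',so.least_squares(f,T[:2],loss='soft_l1',f_scale=.001).x,m.sum())
m=(abs(z-.114)<.0025)&(np.hypot(C[...,0]-.538,C[...,1]-.013)<.026);P=C[m]
g=lambda c:np.maximum(0,abs(np.hypot(*(P[:,:2]-c).T)-.02215)-.001)
if len(P)>20: print('bowl',so.least_squares(g,[.538,.013],loss='soft_l1',f_scale=.0005).x,len(P))
E
python3 f.py
```

```text
10.325 [0.53897589 0.01205345 0.23579032] [-3.14147744e+00 -1.06256447e-04  2.73961198e+00]
el [0.538462   0.01253272] 619
bowl [0.53809795 0.01360674] 293
```

Emit:
drive_tool([
  [0.02,0.02,0.2,0,0,0],
  [0,0,0.3,0,0,0],
  [0,0,0.3,0,0,0],
  [0,0,0.2,0,0,0],
  [0,0,0.2,0,0,0],
  [0,0,0.2,0,0,0],
  [0,0,0,0,0,0],
])

```text
time: 11.2
tool_pos: [0.5381, 0.0139, 0.179]
ee_rot: [-3.141, -0.001, 2.741]
wrist_force: [-0.4, -0.2, -1.3]
width: 0.0135
finger_force: 30.0
```

Emit:
drive_tool([
  [0,0,0.25,0,0,0],
  [0,0,0.3,0,0,0],
  [0,0,0.3,0,0,0],
  [0,0,0.25,0,0,0],
  [0,0,0.15,0,0,0],
  [0,0,0,0,0,0],
  [0,0,0,0,0,0],
])

```text
time: 12.08
tool_pos: [0.5388, 0.0138, 0.1304]
ee_rot: [3.141, 0.001, 2.741]
wrist_force: [0.8, 0.3, -0.7]
width: 0.0129
finger_force: 30.0
```

Emit:
drive_tool([
  [0,0,0.15,0,0,0],
  [0,0,0.05,0,0,0],
  [0,0,0,0,0,0],
  [0,0,0,0,0,0],
])

```text
time: 12.58
tool_pos: [0.5386, 0.0138, 0.122]
ee_rot: [3.141, 0.0, 2.741]
wrist_force: [-0.0, 0.7, -2.6]
width: 0.0136
finger_force: 30.0
```

Emit:
drive_tool([
  [0,0,0.04,0,0,0],
  [0,0,0,0,0,0],
  [0,0,0,0,0,0],
])

```text
time: 12.95
tool_pos: [0.5385, 0.0138, 0.1203]
ee_rot: [3.141, -0.0, 2.741]
wrist_force: [0.2, 0.6, -1.9]
width: 0.0135
finger_force: 30.0
```

Emit:
drive_tool([
  [0,0,0.03,0,0,0],
  [0,0,0,0,0,0],
  [0,0,0,0,0,0],
])

```text
time: 13.32
tool_pos: [0.5388, 0.0138, 0.1197]
ee_rot: [3.141, 0.001, 2.741]
wrist_force: [-0.3, -0.8, 2.0]
width: 0.0133
finger_force: 30.0
```

Emit:
drive_tool([
  [0,0,0,0,0,0],
  [0,0,0,0,0,0],
  [0,0,0,0,0,0],
  [0,0,0,0,0,0],
  [0,0,0,0,0,0],
  [0,0,0,0,0,0],
  [0,0,0,0,0,0],
  [0,0,0,0,0,0],
], gripper=0)

```text
time: 14.32
tool_pos: [0.5385, 0.0138, 0.1191]
ee_rot: [3.141, 0.0, 2.741]
wrist_force: [-0.1, -0.2, -0.3]
width: 0.0894
finger_force: 0.0
```

Emit:
drive_tool([
  [0,0,-0.4,0,0,0],
  [0,0,-0.8,0,0,0],
  [0,0,-0.8,0,0,0],
  [0,0,-0.8,0,0,0],
  [0,0,-0.8,0,0,0],
  [0,0,-0.8,0,0,0],
  [0,0,0,0,0,0],
  [0,0,0,0,0,0],
])

```text
time: 15.32
tool_pos: [0.5382, 0.0139, 0.2943]
ee_rot: [-3.141, -0.001, 2.741]
wrist_force: [-0.1, 0.0, 0.0]
width: 0.0941
finger_force: 0.0
```

```bash
python3 b.py .142 w6
```

```text
15.375 [0.53793923 0.01385134 0.29354335] [-3.14089776e+00 -2.35112518e-03  2.74078647e+00]
0.13899999999999998 149 [0.53760047 0.01430514 0.14270376] ((0.5380076169967651, 0.013893895782530308), 0.006807797122746706)
0.13299999999999998 14 [0.53281594 0.01583855 0.13608725] ((0.5353960394859314, 0.014418795704841614), 0.006450388580560684)
191 273
```

View pics/w6c.png

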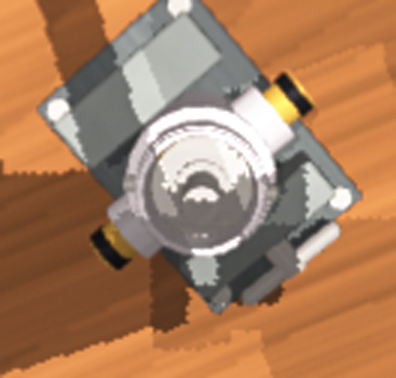

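The view shows the element seated in the bowl, stud top at 0.142 and centred. Now the cap.

Emit:
drive_tool([
  [0.31,0.82,0,0,0,0],
  [0.31,0.82,0,0,0,0],
  [0.31,0.82,0,0,0,0],
  [0.31,0.82,0,0,0,0],
  [0.31,0.82,0,0,0,0],
  [0.31,0.82,0,0,0,0],
  [0.3,0.85,0,0,0,0],
  [0,0,0.8,0,0,0],
  [0,0,0.8,0,0,0],
  [0,0,0.8,0,0,0],
  [0,0,0.8,0,0,0],
  [0,0,0.8,0,0,0],
  [0,0,0,0,0,0],
  [0,0,0,0,0,0],
  [0,0,0,0,0,0],
])

```text
time: 17.25
tool_pos: [0.5499, 0.2604, 0.137]
ee_rot: [3.139, 0.002, 2.741]
wrist_force: [-1.1, -0.2, 1.1]
width: 0.0941
finger_force: 0.0
```

```bash
python3 b.py .053 w7
```

```text
17.3 [0.549869   0.26038808 0.13702132] [3.13930561e+00 2.35572891e-03 2.74083790e+00]
0.049999999999999996 4721 [0.54765563 0.26030328 0.05415605] ((0.5485097765922546, 0.25999605655670166), 0.03213547542691231)
0.044 76 [0.52407249 0.26885231 0.04619509] ((0.5429821610450745, 0.2617844343185425), 0.032057419419288635)
173 239
```

Emit:
drive_tool([
  [0.03,-0.02,0.6,0,0,0],
  [0,0,0.7,0,0,0],
  [0,0,0.7,0,0,0],
  [0,0,0.6,0,0,0],
  [0,0,0.3,0,0,0],
  [0,0,0.17,0,0,0],
  [0,0,0,0,0,0],
  [0,0,0,0,0,0],
])

```text
time: 18.3
tool_pos: [0.5484, 0.2601, 0.0136]
ee_rot: [3.14, 0.002, 2.741]
wrist_force: [-0.7, -0.3, 0.5]
width: 0.094
finger_force: 0.0
```

Emit:
drive_tool([
  [0,0,0,0,0,0],
  [0,0,0,0,0,0],
  [0,0,0,0,0,0],
  [0,0,0,0,0,0],
  [0,0,0,0,0,0],
  [0,0,0,0,0,0],
  [0,0,0,0,0,0],
  [0,0,0,0,0,0],
], gripper=1)

```text
time: 19.3
tool_pos: [0.5477, 0.2599, 0.0125]
ee_rot: [3.141, 0.0, 2.741]
wrist_force: [-0.9, 1.1, 1.3]
width: 0.0643
finger_force: 30.0
```

Emit:
drive_tool([
  [0,0,-0.3,0,0,0],
  [0,0,-0.6,0,0,0],
  [0,0,-0.7,0,0,0],
  [0,0,-0.7,0,0,0],
  [0,0,-0.7,0,0,0],
  [0,0,-0.7,0,0,0],
  [0,0,-0.3,0,0,0],
  [0,0,0,0,0,0],
  [0,0,0,0,0,0],
  [0,0,0,0,0,0],
])

```text
time: 20.55
tool_pos: [0.5468, 0.2595, 0.1705]
ee_rot: [-3.14, -0.002, 2.741]
wrist_force: [0.3, 0.6, -0.5]
width: 0.0642
finger_force: 30.0
```

```bash
cat > c.py <<'E'
from h import *
import sys
s=snap('wrist',sys.argv[1]); o=get_obs(); T=o['tool_pos']; print(o['time'],T,o['ee_rot'],o['width'],o['finger_force'])
C=cloud(s); z=C[...,2]
m=(abs(z-T[2]-.0405)<.006)&(np.hypot(C[...,0]-T[0],C[...,1]-T[1])<.034)
P=C[m]; A=np.c_[P[:,:2]-T[:2],np.ones(len(P))]
print('plane',np.linalg.lstsq(A,P[:,2],rcond=None)[0],len(P))
c,r=cv2.minEnclosingCircle(P[:,:2].astype(np.float32)); print(c,r,np.array(c)-T[:2])
E
python3 c.py w8
```

```text
20.6 [0.54695252 0.25953444 0.17078273] [-3.13986367e+00 -1.91634053e-03  2.74073984e+00] 0.06442544124930628 29.999533721711487
plane [ 0.02043498 -0.01216087  0.2124247 ] 10984
(0.546483039855957, 0.2596947252750397) 0.03386099636554718 [-0.00046948  0.00016029]
```

Emit:
drive_tool([
  [-0.15,-0.4,0,0,0,0],
  [-0.3,-0.8,0,0,0,0],
  [-0.32,-0.82,0,0,0,0],
  [-0.32,-0.82,0,0,0,0],
  [-0.32,-0.82,0,0,0,0],
  [-0.32,-0.82,0,0,0,0],
  [-0.25,-0.64,0,0,0,0],
  [-0.15,-0.4,0,0,0,0],
  [-0.08,-0.22,0,0,0,0],
  [0,0,0,0,0,0],
  [0,0,0,0,0,0],
  [0,0,0,0,0,0],
])

```text
time: 22.1
tool_pos: [0.5394, 0.0147, 0.1723]
ee_rot: [3.141, -0.0, 2.742]
wrist_force: [0.1, -0.1, -1.0]
width: 0.0642
finger_force: 30.0
```

```bash
python3 c.py w9
```

```text
22.15 [0.53937876 0.01459815 0.17220998] [ 3.14140964e+00 -1.59265090e-04  2.74197266e+00] 0.06446859095567553 29.999545445898548
plane [ 0.02310103 -0.01077544  0.21413481] 10992
(0.5390385985374451, 0.014771465212106705) 0.033886536955833435 [-0.00034016  0.00017331]
```

Emit:
drive_tool([
  [0.01,-0.03,0.2,0,0,0],
  [0,0,0.3,0,0,0],
  [0,0,0.2,0,0,0],
  [0,0,0.15,0,0,0],
  [0,0,0.15,0,0,0],
  [0,0,0.1,0,0,0],
  [0,0,0.05,0,0,0],
  [0,0,0,0,0,0],
  [0,0,0,0,0,0],
])

```text
time: 23.28
tool_pos: [0.5388, 0.013, 0.1266]
ee_rot: [3.141, 0.001, 2.741]
wrist_force: [0.2, 0.3, -1.1]
width: 0.0642
finger_force: 30.0
```

Emit:
drive_tool([
  [0,0,0.08,0,0,0],
  [0,0,0.06,0,0,0],
  [0,0,0.04,0,0,0],
  [0,0,0,0,0,0],
])

```text
time: 23.78
tool_pos: [0.5384, 0.0129, 0.1188]
ee_rot: [-3.141, -0.0, 2.741]
wrist_force: [-0.0, 0.1, -2.3]
width: 0.064
finger_force: 30.0
```

Emit:
drive_tool([
  [0,0,0.04,0,0,0],
  [0,0,0,0,0,0],
  [0,0,0,0,0,0],
])

```text
time: 24.15
tool_pos: [0.5386, 0.013, 0.1177]
ee_rot: [3.141, 0.0, 2.741]
wrist_force: [-1.2, 1.3, -0.2]
width: 0.064
finger_force: 30.0
```

Emit:
drive_tool([
  [0,0,0.04,0,0,0],
  [0,0,0,0,0,0],
  [0,0,0,0,0,0],
])

```text
time: 24.52
tool_pos: [0.5386, 0.013, 0.1167]
ee_rot: [3.141, 0.001, 2.741]
wrist_force: [-3.1, 0.8, 4.7]
width: 0.0643
finger_force: 30.0
```

Emit:
drive_tool([
  [0,0,0.04,0,0,0.5],
  [0,0,0,0,0,0.5],
  [0,0,0,0,0,0.5],
  [0,0,0,0,0,0.5],
])

```text
time: 25.02
tool_pos: [0.5382, 0.013, 0.113]
ee_rot: [-3.141, -0.001, 2.539]
wrist_force: [-0.8, 0.1, -2.3]
width: 0.064
finger_force: 30.0
```

The force vanished and the tool sank, so the keyways seem to be over the pins. I go on down without turning.

Emit:
drive_tool([
  [0,0,0.06,0,0,0],
  [0,0,0.06,0,0,0],
  [0,0,0,0,0,0],
  [0,0,0,0,0,0],
])

```text
time: 25.52
tool_pos: [0.5382, 0.013, 0.109]
ee_rot: [-3.141, -0.001, 2.541]
wrist_force: [-1.4, 0.4, -2.4]
width: 0.0641
finger_force: 30.0
```

Emit:
drive_tool([
  [0,0,0.06,0,0,0],
  [0,0,0.06,0,0,0],
  [0,0,0.05,0,0,0],
  [0,0,0,0,0,0],
  [0,0,0,0,0,0],
])

```text
time: 26.15
tool_pos: [0.5388, 0.0132, 0.1045]
ee_rot: [3.14, 0.001, 2.541]
wrist_force: [-3.5, 1.3, 5.9]
width: 0.0647
finger_force: 30.0
```

Emit:
drive_tool([
  [0,0,0.05,0,0,0],
  [0,0,0.05,0,0,0],
  [0,0,0,0,0,0],
  [0,0,0,0,0,0],
  [0,0,0,0,0,0],
])

```text
time: 26.78
tool_pos: [0.539, 0.0134, 0.1023]
ee_rot: [3.14, 0.002, 2.542]
wrist_force: [-6.6, 1.9, 11.5]
width: 0.0642
finger_force: 30.0
```

Emit:
drive_tool([
  [0.02,-0.01,0.03,0,0,0],
  [0,0,0.03,0,0,0],
  [0,0,0,0,0,0],
  [0,0,0,0,0,0],
  [0,0,0,0,0,0],
])

```text
time: 27.4
tool_pos: [0.5391, 0.0133, 0.1023]
ee_rot: [3.138, 0.005, 2.542]
wrist_force: [-8.5, 0.8, 18.8]
width: 0.0647
finger_force: 30.0
```

```bash
python3 - <<'E'
from h import *
o=get_obs(); print(o['time'],o['tool_pos'],o['ee_rot'],o['wrist_force'],o['wrist_torque'])
for n in ['wrist','top','scene']:
    s=snap(n,n+'10'); C=cloud(s); z=C[...,2]
    m=(abs(z-.143)<.006)&(np.hypot(C[...,0]-.538,C[...,1]-.013)<.027)
    P=C[m]; print(n,len(P),np.median(P,0),np.linalg.lstsq(np.c_[P[:,:2]-[.538,.0135],np.ones(len(P))],P[:,2],rcond=None)[0])
s=load('scene10'); cv2.imwrite('pics/s10.png',cv2.resize(s['image'][170:270,210:330],None,fx=5,fy=5,interpolation=2))
E
sed -i 's/w9/w9/' c.py; python3 c.py w11
```

```text
27.4 [0.53905376 0.01333151 0.10231763] [3.13843333 0.00488035 2.54152265] [-8.49488535  0.77867489 18.83745988] [0.17635455 1.77292394 0.1251292 ]
wrist 7707 [0.53118499 0.01826847 0.14422846] [ 0.02259621 -0.01194588  0.14451748]
top 0 [nan nan nan] [0. 0. 0.]
scene 210 [0.53969957 0.01266266 0.14344494] [ 0.00683693 -0.01308608  0.14336513]
27.6 [0.53905131 0.01333553 0.10232897] [3.1384388  0.00487135 2.54156912] 0.06389483148024415 30.00744229182601
plane [ 0.02211311 -0.01402323  0.14433112] 10952
(0.5385686159133911, 0.013711156323552132) 0.033870723098516464 [-0.00048269  0.00037563]
  return _methods._mean(a, axis=axis, dtype=dtype,
  ret = um.true_divide(
```

View pics/s10.png

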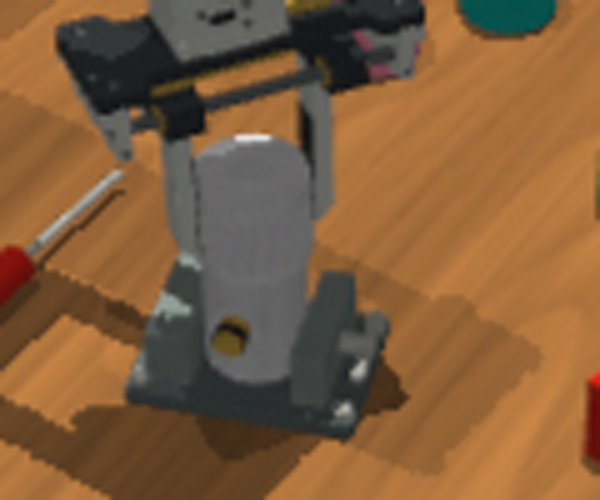

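Force rose at constant height, so the cap is on the shoulder. The picture shows it seated, with its top at about 0.143 and still held. I hand the job in.

```bash
python3 -c "
from h import *
o=get_obs(); print(o['tool_pos'],o['wrist_force'],o['finger_force']); print(close_job())"
```

```text
[0.53905131 0.01333553 0.10232897] [-7.90747685  2.00669466 19.04693963] 30.00744229182601
the job is handed in; nothing more can be done
None
```

The job is handed in (no verdict came back): the element is seated in the bowl, and the cap is over the pins and pushed home on the shoulder, held with a 30 N grip and about 19 N of push, at about 27.6 s of the 67 s allowed.

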